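# Pot into the germination box

### The job

Take only the top pot off the stack of nested terracotta-coloured pots, leaving the pots below in place, and set it down gently, upright, on the floor of the open germination box. Then let go of it and slide the green cover shut until its yellow tab clicks past the ledge and it is fully home. Leave the black pots and everything else on the table as they are.

Things in the scene. Friction and masses are not known exactly. Their poses are not given: they have to be found in the camera images.
- pot_a: The top one of four nested terracotta-coloured (orange-brown) square seedling pots, open on top, 55 mm tall, about 45 g. Its upper 18 mm is an upright rim band 56 mm square outside, walls 4 mm; below that the body is narrower, 45 mm square tapering to 31 mm. Origin at the centre of its underside, z up, x and y along its sides.
- pot_b: Second terracotta pot from the top (must stay); size and axes as pot_a. Each band rests on the next pot's band: tops lie 18 mm apart, only bands show. Fingers more than 18 mm below pot_a's top edge also hold this pot. pot_a's body sits inside it with 1.5 mm play all round: 37 mm of straight lift frees it; sideways push or twist drags this one along.
- pot_c: Third terracotta pot from the top (must stay): square plastic seedling pot, origin at the centre of its underside, z up, x and y along its sides. Same size as pot_a
- pot_d: Lowest terracotta pot, standing on a fixed 90 mm square, 6 mm thick aluminium stand that keeps its foot in place (must stay): square plastic seedling pot, origin at the centre of its underside, z up, x and y along its sides. Same size as pot_a
- black_a: Top one of three nested black pots on a like stand (must stay): square plastic seedling pot, origin at the centre of its underside, z up, x and y along its sides. Same size as pot_a
- black_b: Middle black pot: square plastic seedling pot, origin at the centre of its underside, z up, x and y along its sides. Same size as pot_a
- black_c: Lowest black pot: square plastic seedling pot, origin at the centre of its underside, z up, x and y along its sides. Same size as pot_a
- box: White germination box, fixed, 150 x 150 mm outside, 80 mm tall, open on top. Origin at the centre of its underside, z up. Inside 140 x 140 mm, flat floor 5 mm above the origin. Aluminium rails for the cover run along y on both sides (to x = -81 and +81 mm, tops 92 mm high) and go on past the -y end to y = -235 mm, on legs.
- ledge_top (a point): Top of the latch ledge, a yellow round bar along the box's x on a black bracket outside the box's +y wall (bracket reaches 94 mm from the box's centre); 80.5 mm above the table.
- cover (a joint): Opening of the slide cover in m: 0 = fully home (hard stop), grows along the box's -y, up to 0.155; starts at 0.13 or more. Slides with about 1 N; in the last 10 mm its springy tab must be pushed over the ledge with about 9 N, else the cover stays about 10 mm open. It is a green-framed clear panel 146 x 150 mm, top face 88 mm high, with a yellow tab sticking out 25 mm at its +y edge.
- cover_fin (a point): Centre of the top face of the cover's yellow grip fin, 118 mm above the table. The fin stands upright in the middle of the cover, 14 mm thick along the sliding direction (the box's y), 40 mm long along the box's x, 30 mm tall above the cover. With the cover home it is straight above the box's origin.
- bottle: Amber bottle, 60 mm across, 150 mm tall, bystander; origin under its centre
- jar: Glass jar with blue cap, 52 mm across, 70 mm tall, bystander; origin under its centre
- meter: Grey light meter lying flat, 100 x 55 x 24 mm, bystander; origin under its centre
- screwdriver: Red screwdriver lying flat, about 200 mm long, bystander
- beaker: Glass beaker, 70 mm across, 80 mm tall, bystander; origin under its centre

How it is judged:
On the way, in this order (a step that is already met when the one before it is completed fails the run):
1. the top terracotta pot is lifted clear of the stack, the next one staying in place (z of pot_a in the frame of pot_b above 0.06 m and distance of each of pot_b, pot_c, pot_d from where it was at the start of the episode below 0.012 m), for 0.1 s.
2. the pot stands upright on the floor of the box, let go, with the cover still open (x of pot_a in the frame of box between -0.055 and 0.055 m and y of pot_a in the frame of box between -0.055 and 0.055 m and z of pot_a in the frame of box between -0.002 and 0.011 m and angle between pot_a's own z axis and vertical below 0.12 rad and contact force between pot_a and the fingers below 0.05 N and value of joint cover above 0.05 m), for 0.2 s.
3. the cover is fully home, its tab past the ledge (value of joint cover below 0.003 m), for 0.2 s.
At the end, for the whole second after the job is handed in: The top terracotta pot stands upright (within 7 degrees), at rest on the box floor; the cover is within 3 mm of fully home, tab past the ledge; the other terracotta pots are within 12 mm of their start, black pots within 20 mm, other things within 40 mm (x of pot_a in the frame of box between -0.055 and 0.055 m and y of pot_a in the frame of box between -0.055 and 0.055 m and z of pot_a in the frame of box between -0.002 and 0.011 m and angle between pot_a's own z axis and vertical below 0.12 rad and linear speed of pot_a below 0.03 m/s and value of joint cover below 0.003 m and distance of each of pot_b, pot_c, pot_d from where it was at the start of the episode below 0.012 m and distance of each of black_a, black_b, black_c from where it was at the start of the episode below 0.02 m and distance of each of bottle, jar, meter, screwdriver, beaker from where it was at the start of the episode below 0.04 m); the robot touches nothing.
It fails at once if a lower terracotta pot is dragged up or shifted by more than 15 mm (distance of any of pot_b, pot_c, pot_d from where it was at the start of the episode above 0.015 m).
It fails at once if the black pots are shifted by more than 20 mm (distance of any of black_a, black_b, black_c from where it was at the start of the episode above 0.02 m).
It fails at once if another thing on the table is shifted by more than 40 mm (distance of any of bottle, jar, meter, screwdriver, beaker from where it was at the start of the episode above 0.04 m).
It fails at once if the pot is dropped or thrown (moving at more than 0.6 m/s with no finger on it) (contact force between pot_a and the fingers below 0.02 N and linear speed of pot_a above 0.6 m/s).
It also fails if it takes over 51 s, if anything falls off the work surface, if the arm or the gripper's body presses on something with over 40 N, if the wrist force passes 120 N, or if a joint passes its speed limit or range.

### The arm

A 6-joint arm with a two-finger parallel gripper is mounted at the origin on the work surface. World frame = base frame: x ahead of the robot, y to its left, z up, the work surface at z = 0. Lengths are in m, angles in rad, forces in N, time in s.
With the tool pointing down it reaches from about 0.3 to 0.875 m from the base axis. Payload 6.4 kg.
Tool frame: the origin (TCP) lies between the finger pads; the fingertips stand 11 mm ahead of it and the grasp point (between the pads) lies 8 mm behind it; z points along the fingers, y is the line along which they close (so a half turn about z gives the same grasp; the last joint's range is limited). The gripper opens to 88 mm and grips with 3 to 60 N. Pads are 18 mm wide; open, the fingers measure 123 mm over their backs; the gripper's body (75 mm by 187 mm) begins 45 mm behind the grasp point.
Start: joints at [-1.347, 0.181, 1.607, -0, 1.354, -0.206], TCP at [0.24, -0.523, 0.25] pointing down, gripper open.
Joint ranges: [-2.99, 2.99], [-0.89, 2.07], [0.3, 2.58], [-1.14, 4.28], [0, 2.63], [-3.12, 3.12]. Speed limits (rad/s): [2.57, 2.57, 3.01, 3.14, 3.14, 3.14].

### API

Orientations are given as [roll, pitch, yaw] about the fixed x, y, z axes, in that order (R = Rz(yaw) Ry(pitch) Rx(roll)).
In Python, from cell import arm gives the robot as it stands.
- The arm moves only by the tool move_arm, never from a script. Its argument "plan" is one flat list of numbers, 5 for each row, row after row: the shift along the tool's x, y, z in mm, then the turn about the tool's z in degrees, then the opening in per cent of the stroke, from 0 (shut) to 100 (fully open). In form: [dx, dy, dz, yaw, gripper, dx, dy, dz, yaw, gripper, ...]. A call has 1 to 10 rows; each row shifts and turns the commanded pose from where the row before left it, along the tool's axes as they then stand; what a row does not reach is not made up. A row lasts 1/12 s, in which the tool goes at most 41.7 mm and 7.16 degrees, less where a joint would pass 70% of its speed; a pose out of reach is approached as far as the arm can. A call is refused whole if a number of a shift passes 41.7 or a number of a turn 7.16, either way. A call with a gripper value outside its range is refused whole. The fingers move at their own pace and stop on an object; the grip force is fixed at half the most. Time passes only in rows, so rows that do not move let the fingers close. It gives the time, the measured TCP pose, the force, the opening and the grip force at its end, in the units of the state.
- arm.sense(): the state, without advancing time (a new reading comes with each control period).
- arm.snapshot(name): name is "scene" or "top" or "wrist"; returns the picture (400x640x3 uint8, red, green, blue); there is no depth.
- arm.get_calibration(name): a dict with "vertical_fov" (degrees; the focal length in pixels is half the picture's height over the tangent of half this angle, whatever the lens; pixels are square), "cx", "cy" (the principal point, pixels), "T" (4x4, takes a point from camera to world coordinates); the wrist camera has in their place "hand_eye" (4x4, takes a point from camera to tool coordinates, whose origin is the TCP and whose axes are the flange's). Camera axes: x right, y up, looking along -z (the intrinsics and any distortion apply to the point x, -y, -z); pixel columns grow to the right and rows downward; lengths in m; the calibration is good to about 2 mm. A picture is of the moment at which its call begins: read the wrist's pose just before it. get_calibration takes no time and is no camera call.
- arm.close_job(): hands the job in; it is judged then, once.
Trained networks look in the newest picture that a camera, given by its name, has taken for a name from the list of things; names that differ only in an ending like _2 or _b are one class to them, and where a whole thing is asked for, a point or a joint stands for the part that bears it (a point fixed in the world has none). Each returns a list of dicts, best first, with "p" (0 to 1); they miss things now and then, are a little off and sometimes report something else, mostly with a low value. They report only what shows in the picture. A call takes as long as a camera call.
- arm.outline_of(camera, thing): "pixels" (400x640 bool, what is visible of it) and "box" ([left, top, width, height] in pixels, round what is visible of it).
- arm.tip_of(camera, thing): "point" ([column, row] in pixels: a listed point, or the origin of a listed thing).
The state is a dict: "time_s": time; "joint_pos": joint angles; "joint_vel": joint speeds; "effort": joint torques, N m; "eef_pos": TCP position; "eef_rot": TCP orientation; "wrist_force": force on the tool from outside, world axes, zero at the start; "ft_torque": the same for the moment, N m; "gripper_width": finger opening in m; "gripper_force": force on a finger pad.
Only numpy, scipy, OpenCV 4.12 (cv2) and the standard library are available. Lean on these libraries where they do the work, as an engineer would, in place of code of your own. Each camera call takes 0.05 s, during which the arm holds its last target. There are 200 camera calls.

## Working session

There is one attempt and no reset: what is moved stays moved. The work goes in short steps, Python scripts to look and compute and a tool call to move; the robot and the scene stay as the last step left them, time stands still between calls to the robot, and variables do not carry over. Pictures are saved under pics/ and viewed, at most 10 in all, crops included, and the job is handed in when it is done.

Besides the shell and the picture viewer there is one more tool, called after "Call:" by a JSON object that holds its "op" and its "data", one argument or row to a line. move_arm: Moves the arm, as the interface text tells. Its arguments: {"type":"object","properties":{"plan":{"type":"array","items":{"type":"number"}}},"required":["plan"]}

```bash
mkdir -p pics
cat > h.py <<'E'
import numpy as np, cv2
from cell import arm
from scipy.spatial.transform import Rotation as R
def cam(n):
    c=arm.get_calibration(n); f=200/np.tan(np.radians(c["vertical_fov"])/2)
    if "T" in c: T=np.array(c["T"])
    else:
        s=arm.sense(); W=np.eye(4); W[:3,:3]=R.from_euler('xyz',s["eef_rot"]).as_matrix(); W[:3,3]=s["eef_pos"]; T=W@np.array(c["hand_eye"])
    return c,f,T
def ray(n,px):
    c,f,T=cam(n); d=T[:3,:3]@np.array([(px[0]-c["cx"])/f,-(px[1]-c["cy"])/f,-1]); return T[:3,3],d
def onz(n,px,z):
    o,d=ray(n,px); return o+d*(z-o[2])/d[2]
def proj(n,P):
    c,f,T=cam(n); p=np.linalg.inv(T)@np.append(P,1); return np.array([c["cx"]-f*p[0]/p[2],c["cy"]+f*p[1]/p[2]])
def save(n,name):
    im=arm.snapshot(n); cv2.imwrite(f"pics/{name}.png",im[:,:,::-1]); return im
E
python3 - <<'E'
from h import *
np.set_printoptions(precision=4,suppress=True)
print(arm.sense())
for n in ("top","scene"):
    save(n,n); print({k:v for k,v in arm.get_calibration(n).items()})
    for t in ("pot_a","black_a","box","cover","cover_fin","ledge_top","bottle","beaker","jar"):
        print(n,t,[(np.round(q["point"],1),round(q["p"],2)) for q in arm.tip_of(n,t)][:4])
print(arm.get_calibration("wrist"))
E
```

```text
{'time_s': 0.0, 'joint_pos': array([-1.3473,  0.1815,  1.6079, -0.    ,  1.3538, -0.2063]), 'joint_vel': array([-0.002 , -0.0001, -0.0021,  0.0008, -0.0004, -0.0003]), 'effort': array([ -0.0005, -43.3878, -34.1844,   0.0703,   0.0386,  -0.0001]), 'eef_pos': array([ 0.2395, -0.5222,  0.2489]), 'eef_rot': array([-3.14  , -0.0003,  0.4298]), 'wrist_force': array([0.4606, 0.0384, 1.0677]), 'ft_torque': array([ 0.0233, -0.0345, -0.002 ]), 'gripper_force': 0.0, 'gripper_width': 0.08814068446029806}
{'vertical_fov': 45.915779827107194, 'cx': 322.9712376555799, 'cy': 193.37290004986778, 'T': array([[-0.017 ,  0.9941, -0.1067,  0.4271],
       [-0.9999, -0.0172, -0.0006, -0.0095],
       [-0.0024,  0.1066,  0.9943,  1.5999],
       [ 0.    ,  0.    ,  0.    ,  1.    ]])}
top pot_a [(array([264.7, 243.5]), 0.9)]
top black_a [(array([258.3, 181.3]), 0.72), (array([255.9, 184.1]), 0.49), (array([256.6, 185.2]), 0.4)]
top box [(array([345. , 205.4]), 0.65)]Traceback (most recent call last):
  File "<stdin>", line 7, in <module>
ValueError: it knows: beaker, black, bottle, box, cover_fin, jar, ledge_top, meter, pot, screwdriver
```

Run:
```python
from h import *
np.set_printoptions(precision=4,suppress=True)
for n in ("top","scene"):
    im=save(n,n)
    for t in ("pot_a","box","cover_fin","ledge_top"):
        print(n,t,[(np.round(q["point"],1),round(q["p"],2)) for q in arm.tip_of(n,t)][:4])
        try:
            for q in arm.outline_of(n,t)[:2]: print("  outl",q["box"],q["p"])
        except Exception as e: print(e)
print(arm.get_calibration("wrist"))
im=cv2.imread("pics/top.png"); cv2.imwrite("pics/topz.png",cv2.resize(im[100:340,180:500],(800,600),interpolation=cv2.INTER_CUBIC))
```

```text
top pot_a [(array([266.5, 243.3]), 0.88)]
  outl [252.1, 235.1, 19.1, 23.0] 0.81
  outl [319.4, 178.8, 100.0, 53.8] 0.65
top box [(array([345.2, 208. ]), 0.84)]
  outl [314.5, 178.7, 104.4, 53.0] 0.71
  outl [252.1, 237.2, 17.4, 22.3] 0.24
top cover_fin [(array([395.6, 203.1]), 0.75)]
  outl [360.5, 181.7, 54.8, 46.2] 0.56
  outl [451.3, 234.1, 13.9, 30.0] 0.38
top ledge_top [(array([317.8, 204.3]), 0.95)]
  outl [315.4, 181.1, 105.1, 49.2] 0.76
  outl [170.1, 195.1, 23.8, 23.5] 0.29
scene pot_a [(array([403.1, 223.3]), 0.91), (array([403.2, 234. ]), 0.71), (array([400.9, 237.7]), 0.65), (array([406.1, 228.5]), 0.51)]
  outl [390.3, 214.4, 31.7, 17.8] 0.74
  outl [395.4, 213.7, 28.4, 12.9] 0.71
scene box [(array([313.6, 208.5]), 0.83), (array([283.5, 152.7]), 0.75), (array([246.1, 224.4]), 0.23)]
  outl [251.8, 148.6, 98.4, 83.3] 0.67
  outl [277.6, 140.2, 30.2, 11.9] 0.62
scene cover_fin [(array([285.1, 155.9]), 0.8)]
  outl [259.6, 149.1, 56.6, 33.8] 0.92
scene ledge_top [(array([325.8, 201.1]), 0.85), (array([347.2, 271. ]), 0.64), (array([246.2, 224.9]), 0.51)]
  outl [250.6, 147.6, 100.3, 84.6] 0.89
{'vertical_fov': 68.00118399135476, 'cx': 326.4703742896625, 'cy': 197.1419806545744, 'hand_eye': array([[ 0.0002,  0.9584,  0.2855,  0.073 ],
       [ 1.    ,  0.0001, -0.001 , -0.0002],
       [-0.001 ,  0.2855, -0.9584, -0.1357],
       [ 0.    ,  0.    ,  0.    ,  1.    ]])}
```

View pics/topz.png

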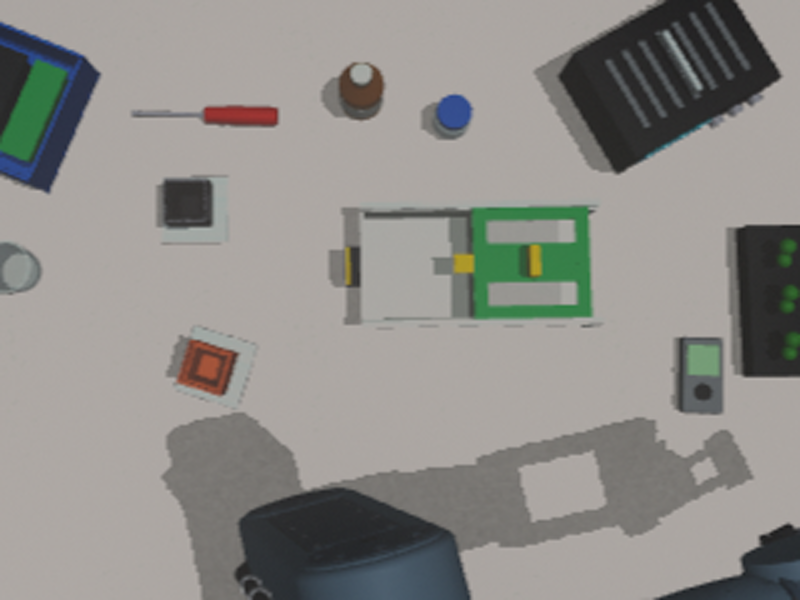

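View pics/scene.png

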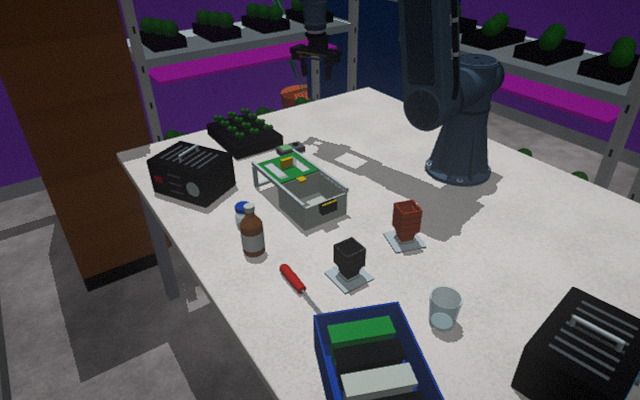

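The top view shows the terracotta stack at about (263,247), turned slightly. It also shows the box with the cover open to the right, the fin at (394,204), and the ledge at (320,206). No obstacles between stack and box.

Run:
```python
from h import *
np.set_printoptions(precision=4,suppress=True)
im=cv2.imread("pics/top.png"); hsv=cv2.cvtColor(im,cv2.COLOR_BGR2HSV)
def blob(m,roi):
    x0,y0,x1,y1=roi; s=np.zeros(m.shape,np.uint8); s[y0:y1,x0:x1]=m[y0:y1,x0:x1]
    ys,xs=np.nonzero(s); return s,np.array([xs.mean(),ys.mean()]),cv2.minAreaRect(np.c_[xs,ys].astype(np.float32)),len(xs)
m=((hsv[...,0]<15)&(hsv[...,1]>120)&(hsv[...,2]>60)).astype(np.uint8)
s,c,r,n=blob(m,(245,228,285,265)); print("pot",c,r,n, onz("top",c,.115))
corn=cv2.boxPoints(r); print([onz("top",p,.115)[:2] for p in corn])
y=((hsv[...,0]>18)&(hsv[...,0]<32)&(hsv[...,1]>120)&(hsv[...,2]>90)).astype(np.uint8)
for nm,roi,z in (("ledge",(310,190,325,220),.0805),("fin",(388,190,402,220),.118),("tab",(358,195,372,215),.088)):
    s,c,r,n=blob(y,roi); print(nm,c,r,n,onz("top",c,z))
g=((hsv[...,0]>45)&(hsv[...,0]<80)&(hsv[...,1]>100)).astype(np.uint8)
s,c,r,n=blob(g,(350,170,430,240)); print("cover",c,r,n,onz("top",r[0],.088)); P=[onz("top",p,.088)[:2] for p in cv2.boxPoints(r)]; print(np.array(P))
o,d=ray("scene",(403.1,223.3)); print("scene pot origin at .06",onz("scene",(403.1,223.3),.06), "fin",onz("scene",(285.1,155.9),.118), "ledge", onz("scene",(325.8,201.1),.0805),"top tips",onz("top",(266.5,243.3),.06),onz("top",(345.2,208),0))
```

```text
pot [261.9011 246.308 ] ((261.8486328125, 246.49191284179688), (17.79219627380371, 17.79219627380371), 17.10272979736328) 263 [0.4232 0.1851 0.115 ]
[array([0.405, 0.22 ]), array([0.4576, 0.2036]), array([0.4404, 0.1503]), array([0.3879, 0.167 ])]
ledge [318.5357 205.5357] ((318.5, 206.0), (14.0, 1.0), 90.0) 28 [0.5508 0.0063 0.0805]
fin [393.3774 203.717 ] ((393.0, 204.0), (12.0, 4.0), 90.0) 53 [ 0.5495 -0.2297  0.118 ]
tab [365. 205.] ((365.0, 205.0), (6.0, 6.0), 90.0) 49 [ 0.5494 -0.143   0.088 ]
cover [391.9233 204.4547] ((392.0, 204.5), (43.0, 46.0), 90.0) 1225 [ 0.5495 -0.2297  0.088 ]
[[ 0.6204 -0.1578]
 [ 0.6178 -0.3061]
 [ 0.4793 -0.3009]
 [ 0.4818 -0.154 ]]
scene pot origin at .06 [0.4352 0.1868 0.06  ] fin [ 0.5494 -0.2415  0.118 ] ledge [0.5609 0.0011 0.0805] top tips [0.4325 0.1773 0.06  ] [ 0.5474 -0.0833  0.    ]
```

```bash
cat >> h.py <<'E'
def plan(x,y,z,yaw,smax=40):
    s=arm.sense(); p=np.array(s["eef_pos"]); w=np.degrees(s["eef_rot"][2]); d=np.array([x,y,z])-p
    t=(yaw-w+180)%360-180; n=int(max(np.ceil(np.linalg.norm(d)/smax*1e3),np.ceil(abs(t)/7),1))
    nt=int(np.ceil(abs(t)/7)); a=w
    for i in range(n):
        k=np.radians(a); q=d/n*1e3; dt=t/nt if i<nt else 0
        print(f"{q[0]*np.cos(k)+q[1]*np.sin(k):.0f},{q[0]*np.sin(k)-q[1]*np.cos(k):.0f},{-q[2]:.0f},{dt:.1f}  yaw {a:.1f}"); a+=dt
E
python3 -c "
from h import *
plan(.423,.185,.24,72.7)"
```

```text
24,-30,1,6.9  yaw 24.6
28,-27,1,6.9  yaw 31.5
31,-23,1,6.9  yaw 38.4
33,-19,1,6.9  yaw 45.2
35,-15,1,6.9  yaw 52.1
37,-11,1,6.9  yaw 59.0
38,-6,1,6.9  yaw 65.8
38,-2,1,0.0  yaw 72.7
38,-2,1,0.0  yaw 72.7
38,-2,1,0.0  yaw 72.7
38,-2,1,0.0  yaw 72.7
38,-2,1,0.0  yaw 72.7
38,-2,1,0.0  yaw 72.7
38,-2,1,0.0  yaw 72.7
38,-2,1,0.0  yaw 72.7
38,-2,1,0.0  yaw 72.7
38,-2,1,0.0  yaw 72.7
38,-2,1,0.0  yaw 72.7
38,-2,1,0.0  yaw 72.7
```

```bash
sed -i 's/{dt:.1f}/{-dt:.1f}/' h.py
```

Call:
{"op": "move_arm", "data": {
  "plan": [24,-30,1,-6.9,100,28,-27,1,-6.9,100,31,-23,1,-6.9,100,33,-19,1,-6.9,100,35,-15,1,-6.9,100,37,-11,1,-6.9,100,38,-6,1,-6.9,100,38,-2,1,0,100,38,-2,1,0,100]
}}

```text
time_s: 1.85
eef_pos: [0.326, -0.1868, 0.2409]
eef_rot: [3.141, 0.0, 1.273]
wrist_force: [0.4, 0.3, 0.1]
gripper_width: 0.0881
gripper_force: 0.0
```

Call:
{"op": "move_arm", "data": {
  "plan": [38,-2,1,0,100,38,-2,1,0,100,38,-2,1,0,100,38,-2,1,0,100,38,-2,1,0,100,38,-1,1,0,100,38,-1,1,0,100,38,-1,1,0,100,37,-1,0,0,100,37,-2,0,0,100]
}}

```text
time_s: 2.68
eef_pos: [0.4218, 0.1798, 0.2329]
eef_rot: [3.141, -0.0, 1.273]
wrist_force: [0.4, -0.5, -0.6]
gripper_width: 0.0881
gripper_force: 0.0
```

Call:
{"op": "move_arm", "data": {
  "plan": [0,0,0,0,100,0,0,0,0,100]
}}

```text
time_s: 2.85
eef_pos: [0.4214, 0.1792, 0.2325]
eef_rot: [-3.141, 0.0, 1.277]
wrist_force: [-0.4, 0.5, -0.2]
gripper_width: 0.0883
gripper_force: 0.0
```

Run:
```python
from h import *
np.set_printoptions(precision=4,suppress=True)
print(arm.sense()["eef_pos"],arm.sense()["eef_rot"])
im=save("wrist","w1")
print([(q["point"],q["p"],onz("wrist",q["point"],.06)) for q in arm.tip_of("wrist","pot_a")][:2])
for q in arm.outline_of("wrist","pot_a")[:3]: print(q["box"],q["p"])
hsv=cv2.cvtColor(im,cv2.COLOR_RGB2HSV)
m=((hsv[...,0]<15)&(hsv[...,1]>120)&(hsv[...,2]>50)).astype(np.uint8)
ys,xs=np.nonzero(m); P=np.array([onz("wrist",p,.115)[:2] for p in zip(xs,ys)]).astype(np.float32)
r=cv2.minAreaRect(P); print(r,len(xs))
```

```text
[0.4214 0.1792 0.2325] [-3.141   0.0004  1.277 ]
[([327.2, 170.6], 0.67, array([0.4247, 0.1871, 0.06  ]))]
[292.9, 149.2, 69.2, 66.8] 0.77
[306.1, 142.7, 39.8, 4.7] 0.54
[300.9, 147.5, 57.1, 6.8] 0.43Traceback (most recent call last):
  File "<stdin>", line 9, in <module>
  File "h.py", line 13, in onz
    o,d=ray(n,px); return o+d*(z-o[2])/d[2]
        ~~~^^^^^^
  File "h.py", line 11, in ray
    c,f,T=cam(n); d=T[:3,:3]@np.array([(px[0]-c["cx"])/f,-(px[1]-c["cy"])/f,-1]); return T[:3,3],d
          ~~~^^^
  File "h.py", line 8, in cam
    s=arm.sense(); W=np.eye(4); W[:3,:3]=R.from_euler('xyz',s["eef_rot"]).as_matrix(); W[:3,3]=s["eef_pos"]; T=W@np.array(c["hand_eye"])
ValueError: time passes only in moves, steps and waits
```

View pics/w1.png

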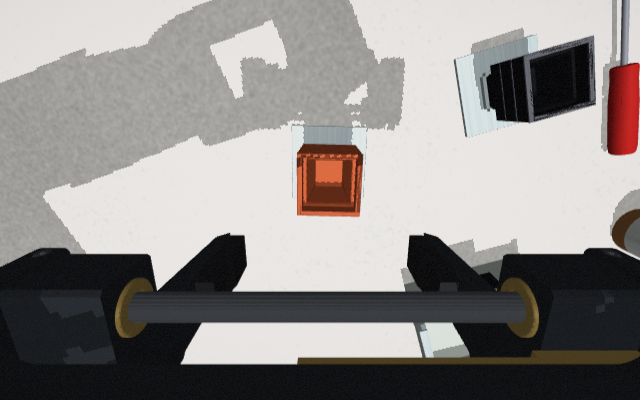

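The wrist view shows the pot between the fingers, its rim spanning about columns 297–361 and rows 153–216, with sides nearly parallel to the image axes. I'll fit the rim from the pixels.

Run:
```python
from h import *
np.set_printoptions(precision=4,suppress=True)
im=cv2.imread("pics/w1.png"); hsv=cv2.cvtColor(im,cv2.COLOR_BGR2HSV)
m=((hsv[...,0]<15)&(hsv[...,1]>120)&(hsv[...,2]>50)); m[:,:285]=0; m[:,375:]=0; m[225:]=0
xs=np.nonzero(m[160:215].sum(0)>20)[0]; ys=np.nonzero(m[:,300:358].sum(1)>20)[0]
print(xs.min(),xs.max(),ys.min(),ys.max())
for r in range(160,216,10): q=np.nonzero(m[r])[0]; print(r,q.min(),q.max())
for c in range(300,360,10): q=np.nonzero(m[:,c])[0]; print(c,q.min(),q.max())
for p in ((297,153),(361,153),(361,216),(297,216),(329,185)): print(p,onz("wrist",p,.115))
cv2.imwrite("pics/w1z.png",cv2.resize(im[130:230,270:390],(720,600),interpolation=cv2.INTER_NEAREST))
```

```text
297 361 145 215
160 297 362
170 297 361
180 297 361
190 297 360
200 297 359
210 297 359
300 149 214
310 144 214
320 145 215
330 145 215
340 145 215
350 145 215
(297, 153) [0.4079 0.2196 0.115 ]
(361, 153) [0.4601 0.2035 0.115 ]
(361, 216) [0.4451 0.1483 0.115 ]
(297, 216) [0.3895 0.1654 0.115 ]
(329, 185) [0.4257 0.1846 0.115 ]
```

View pics/w1z.png

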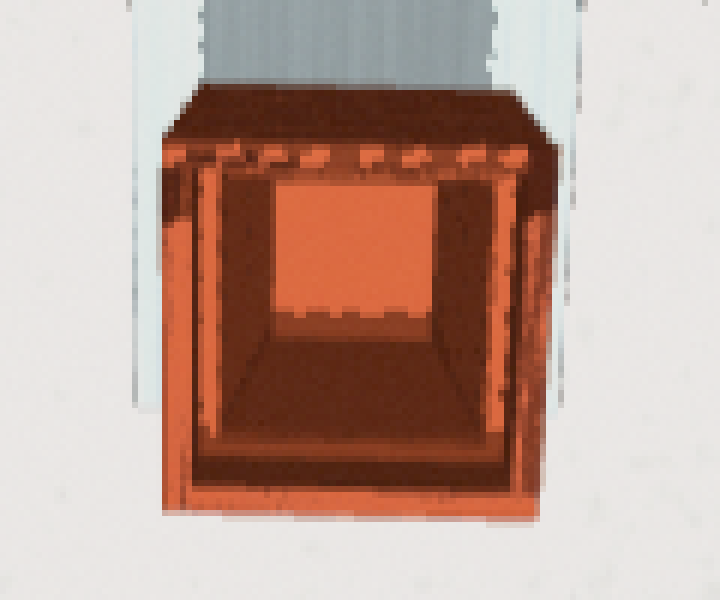

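The zoomed view shows the rim at columns 297–360.5 and rows 153–216, turned about 1°. Its centre is near (0.425, 0.185), so I descend with the tips about 15 mm below the rim.

Call:
{"op": "move_arm", "data": {
  "plan": [7,2,10,1,100,0,0,25,0,100,0,0,25,0,100,0,0,25,0,100,0,0,20,0,100,0,0,10,0,100,0,0,5,0,100,0,0,0,0,100,0,0,0,0,100]
}}

```text
time_s: 3.75
eef_pos: [0.4264, 0.1833, 0.1136]
eef_rot: [3.14, -0.001, 1.254]
wrist_force: [-0.3, 0.3, -0.4]
gripper_width: 0.0883
gripper_force: 0.0
```

Call:
{"op": "move_arm", "data": {
  "plan": [0,0,0,0,50,0,0,0,0,50,0,0,0,0,50,0,0,0,0,50,0,0,0,0,50,0,0,0,0,50]
}}

```text
time_s: 4.25
eef_pos: [0.4257, 0.1838, 0.113]
eef_rot: [3.141, -0.0, 1.256]
wrist_force: [-1.2, 0.2, 2.9]
gripper_width: 0.0556
gripper_force: 30.0
```

Call:
{"op": "move_arm", "data": {
  "plan": [0,0,-3,0,40,0,0,-5,0,40,0,0,-6,0,40,0,0,-6,0,40,0,0,-6,0,40,0,0,-6,0,40,0,0,-8,0,40,0,0,-10,0,40,0,0,-15,0,40,0,0,-20,0,40]
}}

```text
time_s: 5.08
eef_pos: [0.4248, 0.1836, 0.198]
eef_rot: [-3.14, 0.001, 1.255]
wrist_force: [-0.1, -0.0, -0.3]
gripper_width: 0.0557
gripper_force: 30.0
```

Run:
```python
from h import *
np.set_printoptions(precision=4,suppress=True)
a=save("scene","s2"); b=save("wrist","w2")
cv2.imwrite("pics/c2.png",np.hstack([cv2.resize(a[150:280,340:480],(430,400)),cv2.resize(b[:,160:480],(320,400))])[:,:,::-1])
```

```text
(no output)
```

View pics/c2.png

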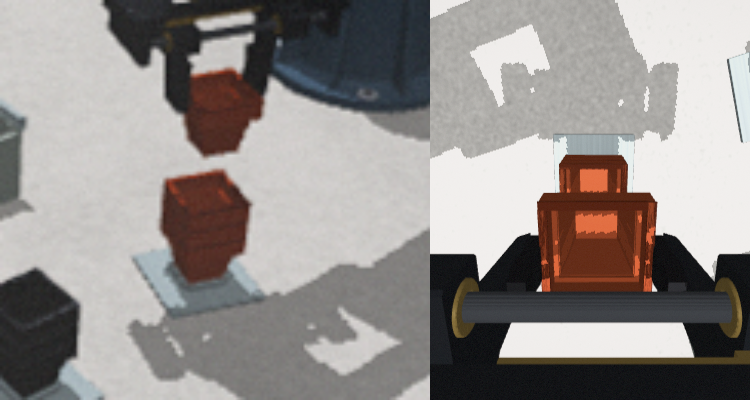

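The views show only the top pot lifted, with three bands still standing on the stand. I carry it over the box, turning to line up with the walls.

Call:
{"op": "move_arm", "data": {
  "plan": [-20,20,0,-6,40,-22,17,0,-6,40,-24,15,0,-6,40,-25,12,0,0,40,-25,13,0,0,40,-25,12,0,0,40,-25,13,0,0,40,-25,12,0,0,40,-25,13,0,0,40,-25,12,0,0,40]
}}

```text
time_s: 6.02
eef_pos: [0.5498, -0.0684, 0.197]
eef_rot: [-3.141, -0.0, 1.569]
wrist_force: [-0.2, -0.0, -0.0]
gripper_width: 0.0556
gripper_force: 30.0
```

Call:
{"op": "move_arm", "data": {
  "plan": [0,0,0,0,40,0,0,0,0,40]
}}

```text
time_s: 6.18
eef_pos: [0.5494, -0.0682, 0.1968]
eef_rot: [-3.14, -0.001, 1.567]
wrist_force: [-0.5, 1.2, -1.2]
gripper_width: 0.0557
gripper_force: 30.0
```

Run:
```python
from h import *
np.set_printoptions(precision=4,suppress=True)
s=arm.sense();print(s["eef_pos"],s["eef_rot"])
b=save("wrist","w3"); a=save("top","t3")
cv2.imwrite("pics/c3.png",np.hstack([cv2.resize(a[160:250,290:440],(480,288))[:, :],cv2.resize(b,(320,288))])[:,:,::-1]); 
print(proj("wrist",[.55,.01,.0805]),proj("wrist",[.48,-.01,.08]),proj("wrist",[.62,-.01,.08]))
```

```text
[ 0.5494 -0.0682  0.1968] [-3.1404 -0.0006  1.5671]
[328.7357 104.9354] [244.7222 130.1771] [412.7735 129.9874]
```

View pics/w3.png

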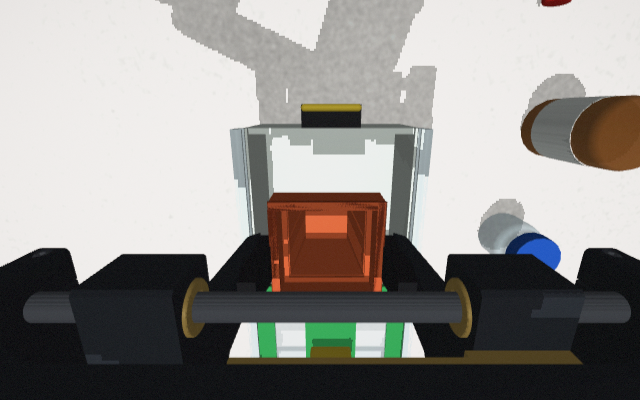

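The ledge is at (331,107) and the box walls run from column 245 to 420. The pot sits centred over the box's +y half, well clear of the tab, so I lower it.

Call:
{"op": "move_arm", "data": {
  "plan": [0,2,15,0,40,0,0,25,0,40,0,0,25,0,40,0,0,25,0,40,0,0,18,0,40,0,0,12,0,40,0,0,8,0,40,0,0,5,0,40,0,0,2,0,40,0,0,0,0,40]
}}

```text
time_s: 7.12
eef_pos: [0.5519, -0.067, 0.0631]
eef_rot: [3.141, 0.0, 1.57]
wrist_force: [0.1, 0.4, -0.5]
gripper_width: 0.0554
gripper_force: 30.0
```

Call:
{"op": "move_arm", "data": {
  "plan": [0,0,1,0,40,0,0,1,0,40,0,0,1,0,40,0,0,0,0,40,0,0,0,0,40]
}}

```text
time_s: 7.53
eef_pos: [0.5517, -0.0672, 0.0599]
eef_rot: [3.141, 0.0, 1.569]
wrist_force: [0.2, -0.6, -0.8]
gripper_width: 0.0557
gripper_force: 30.0
```

Call:
{"op": "move_arm", "data": {
  "plan": [0,0,1,0,40,0,0,1,0,40,0,0,0,0,40]
}}

```text
time_s: 7.78
eef_pos: [0.5517, -0.0673, 0.0581]
eef_rot: [3.141, 0.0, 1.569]
wrist_force: [-0.4, -0.1, 3.4]
gripper_width: 0.0555
gripper_force: 30.0
```

Call:
{"op": "move_arm", "data": {
  "plan": [0,0,1,0,40,0,0,0,0,40,0,0,0,0,40]
}}

```text
time_s: 8.03
eef_pos: [0.5518, -0.0673, 0.058]
eef_rot: [3.142, 0.0, 1.57]
wrist_force: [-5.4, -0.2, 12.7]
gripper_width: 0.0556
gripper_force: 30.0
```

Call:
{"op": "move_arm", "data": {
  "plan": [0,0,-1,0,40,0,0,0,0,70,0,0,0,0,82,0,0,0,0,82,0,0,0,0,82,0,0,0,0,82,0,0,0,0,82]
}}

```text
time_s: 8.62
eef_pos: [0.5515, -0.0671, 0.0576]
eef_rot: [-3.141, -0.0, 1.57]
wrist_force: [0.5, -1.2, 0.5]
gripper_width: 0.0718
gripper_force: 0.0
```

Call:
{"op": "move_arm", "data": {
  "plan": [0,0,-5,0,82,0,0,-15,0,82,0,0,-30,0,82,0,0,-35,0,82,0,0,-35,0,82,0,0,-30,0,82,0,0,0,0,82]
}}

```text
time_s: 9.2
eef_pos: [0.5552, -0.0683, 0.2154]
eef_rot: [3.13, 0.004, 1.57]
wrist_force: [1.2, -0.5, 1.2]
gripper_width: 0.0722
gripper_force: 0.0
```

Run:
```python
from h import *
np.set_printoptions(precision=4,suppress=True)
b=save("wrist","w4")
q=arm.tip_of("wrist","cover_fin"); print([(k["point"],k["p"],onz("wrist",k["point"],.118)) for k in q[:2]])
q=arm.tip_of("wrist","pot_a"); print([(k["point"],k["p"],onz("wrist",k["point"],.005)) for k in q[:2]])
```

```text
[([323.5, 357.6], 0.67, array([ 0.5493, -0.222 ,  0.118 ]))]
[([318.8, 168.1], 0.68, array([ 0.5421, -0.0596,  0.005 ]))]
```

View pics/w4.png

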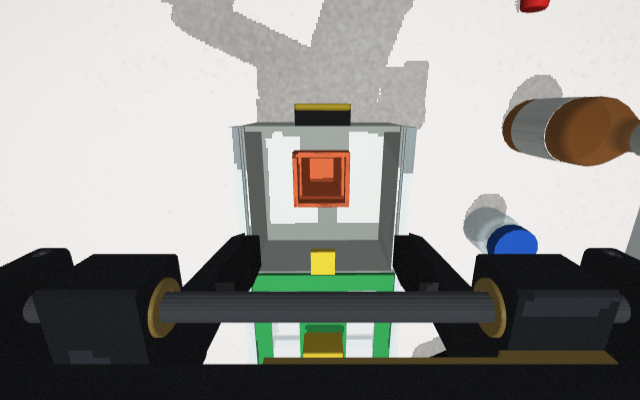

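The pot stands upright on the floor near (321,178). Next I close the fingers and go behind the fin.

Call:
{"op": "move_arm", "data": {
  "plan": [-15,0,0,0,0,-30,0,0,0,0,-36,0,0,0,0,-36,0,0,0,0,-36,0,0,0,0,-36,0,0,0,0,-22,0,0,0,0,0,0,0,0,0,0,0,0,0,0]
}}

```text
time_s: 10.1
eef_pos: [0.5501, -0.2785, 0.2053]
eef_rot: [-3.139, -0.003, 1.567]
wrist_force: [0.1, 0.3, -0.4]
gripper_width: 0.0144
gripper_force: 0.0
```

Run:
```python
from h import *
np.set_printoptions(precision=4,suppress=True)
b=save("wrist","w5"); s=arm.sense(); print(s["eef_pos"],s["gripper_width"])
q=arm.tip_of("wrist","cover_fin"); print([(k["point"],k["p"],onz("wrist",k["point"],.118)) for k in q[:2]])
```

```text
[ 0.5503 -0.2774  0.2056] 0.010106400468767738
[([332.5, 142.0], 0.86, array([ 0.5544, -0.227 ,  0.118 ]))]
```

View pics/w5.png

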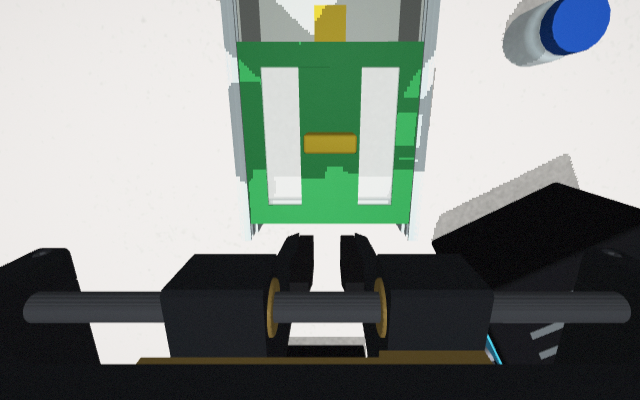

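The fin is centred at (330,143) and its rear side is clear. I descend behind it, slightly forward to stay away from the black device.

Call:
{"op": "move_arm", "data": {
  "plan": [11,2,15,0,0,0,0,25,0,0,0,0,25,0,0,0,0,18,0,0,0,0,8,0,0,0,0,4,0,0,0,0,0,0,0,0,0,0,0,0]
}}

```text
time_s: 10.87
eef_pos: [0.554, -0.267, 0.1137]
eef_rot: [3.14, 0.001, 1.57]
wrist_force: [0.1, 0.5, 0.7]
gripper_width: 0.0004
gripper_force: 0.0
```

Call:
{"op": "move_arm", "data": {
  "plan": [6,0,0,0,0,8,0,0,0,0,10,0,0,0,0,12,0,0,0,0,15,0,0,0,0,15,0,0,0,0,15,0,0,0,0,15,0,0,0,0,15,0,0,0,0,15,0,0,0,0]
}}

```text
time_s: 11.7
eef_pos: [0.5534, -0.1394, 0.1127]
eef_rot: [-3.142, 0.0, 1.57]
wrist_force: [0.8, -1.2, 0.5]
gripper_width: 0.0006
gripper_force: 0.8
```

Call:
{"op": "move_arm", "data": {
  "plan": [10,0,0,0,0,8,0,0,0,0,6,0,0,0,0,4,0,0,0,0,3,0,0,0,0,3,0,0,0,0,2,0,0,0,0]
}}

```text
time_s: 12.28
eef_pos: [0.5533, -0.1091, 0.1126]
eef_rot: [-3.141, 0.007, 1.569]
wrist_force: [-0.2, -2.1, 0.0]
gripper_width: 0.0005
gripper_force: 0.4
```

Call:
{"op": "move_arm", "data": {
  "plan": [2,0,0,0,0,2,0,0,0,0]
}}

```text
time_s: 12.45
eef_pos: [0.5533, -0.1019, 0.1125]
eef_rot: [-3.141, 0.0, 1.569]
wrist_force: [-1.6, -14.6, -3.3]
gripper_width: 0.0004
gripper_force: 7.3
```

Call:
{"op": "move_arm", "data": {
  "plan": [2,0,0,0,0,2,0,0,0,0]
}}

```text
time_s: 12.62
eef_pos: [0.5533, -0.1016, 0.1126]
eef_rot: [-3.141, 0.008, 1.57]
wrist_force: [-2.6, -27.6, -6.3]
gripper_width: 0.0002
gripper_force: 13.6
```

Call:
{"op": "move_arm", "data": {
  "plan": [2,0,0,0,0,0,0,0,0,0,0,0,0,0,0]
}}

```text
time_s: 12.87
eef_pos: [0.5533, -0.1016, 0.1126]
eef_rot: [-3.141, 0.011, 1.569]
wrist_force: [-2.3, -27.5, -6.7]
gripper_width: 0.0004
gripper_force: 13.7
```

Call:
{"op": "move_arm", "data": {
  "plan": [-8,0,0,0,0,-12,0,0,0,0,0,0,-25,0,0,0,0,-35,0,0,0,0,-40,0,0,-20,0,-20,0,0,-30,0,0,0,0,0,0,0,0,0,0,0,0,0,0]
}}

```text
time_s: 13.62
eef_pos: [0.5534, -0.166, 0.2329]
eef_rot: [3.141, -0.001, 1.568]
wrist_force: [0.2, 0.5, -0.5]
gripper_width: 0.0003
gripper_force: 0.0
```

Run:
```python
from h import *
np.set_printoptions(precision=4,suppress=True)
b=save("wrist","w6"); s=arm.sense(); print(s["eef_pos"])
q=arm.tip_of("wrist","cover_fin"); print([(k["point"],k["p"],onz("wrist",k["point"],.118)) for k in q[:2]])
q=arm.tip_of("wrist","ledge_top"); print([(k["point"],k["p"],onz("wrist",k["point"],.0805)) for k in q[:2]])
```

```text
[ 0.5531 -0.165   0.2322]
[([321.3, 97.4], 0.58, array([ 0.5482, -0.0822,  0.118 ]))]
[]
```

View pics/w6.png

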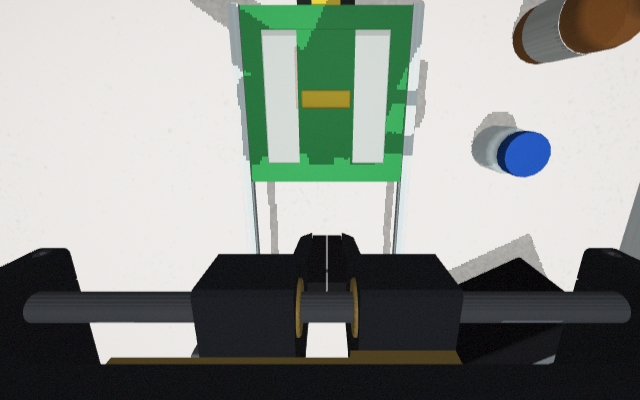

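The cover appears shut, with the fin at y = −0.082, matching my box-centre estimate. I check the tab and ledge in the scene camera.

Run:
```python
from h import *
np.set_printoptions(precision=4,suppress=True)
a=save("scene","s7"); t=save("top","t7")
q=arm.tip_of("scene","cover_fin"); print([(k["point"],k["p"],onz("scene",k["point"],.118)) for k in q[:2]])
cv2.imwrite("pics/c7.png",np.hstack([cv2.resize(a[130:240,240:360],(400,366),interpolation=cv2.INTER_CUBIC),cv2.resize(t[165:245,300:387],(398,366),interpolation=cv2.INTER_CUBIC)])[:,:,::-1])
```

```text
[([310.6, 175.7], 0.94, array([ 0.5519, -0.0896,  0.118 ])), ([302.7, 292.9], 0.73, array([0.8282, 0.3014, 0.118 ]))]
```

View pics/c7.png

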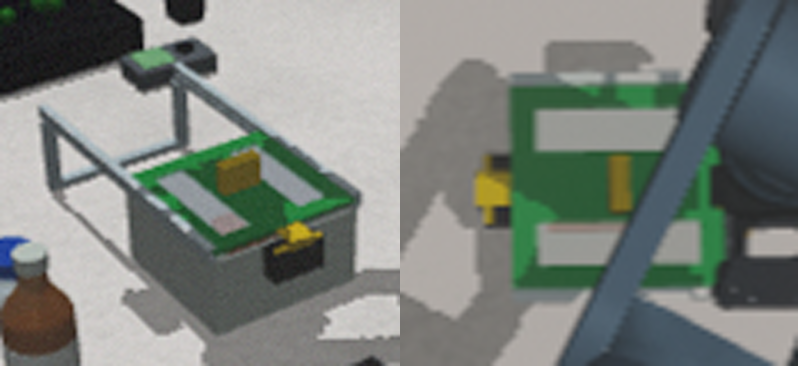

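The cover is flush with the box end and the tab reaches past the yellow ledge bar. The earlier push also ended in a firm stop at 27 N, so I hand in.

```bash
python3 -c "
from cell import arm
print(arm.close_job())"
```

```text
the job is handed in; nothing more can be done
None
```

The job is handed in, with no score returned: the top pot is upright on the box floor, the three lower pots stayed on their stand, and the cover is shut with its tab past the ledge.

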